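Shut the storage tub and lock its cover with the sprung turnbutton

ROBOT

A 6-joint arm with a two-finger parallel gripper is mounted at the origin on the work surface. World frame = base frame: x ahead of the robot, y to its left, z up, the work surface at z = 0. Lengths are in m, angles in rad, forces in N, time in s.
With the tool pointing down it reaches from about 0.25 to 0.775 m from the base axis. Payload 4 kg.
Tool frame: the origin (TCP) lies on the centre line of the jaws, within the pads' length; the fingertips stand 14 mm ahead of it and the grasp point (between the pads) lies 5 mm behind it; z points along the fingers, y is the line along which they close (so a half turn about z gives the same grasp; the last joint's range is limited). The gripper opens to 85 mm and grips with 20 to 120 N. Pads are 22 mm wide; open, the fingers measure 114 mm over their backs; the gripper's body (76 mm by 85 mm) begins 54 mm behind the grasp point. The pads swing forward as they close: fully open they stand 13 mm farther back than shut.
Start: joints at [-1.302, 0.087, 1.371, -0, 1.684, -0.103], TCP at [0.2, -0.512, 0.245] pointing down, gripper open.
Joint ranges: [-3.1, 3.1], [-0.76, 2.03], [0.27, 2.55], [-1.08, 4.22], [0.17, 2.65], [-2.57, 2.57]. Speed limits (rad/s): [2.79, 2.79, 3.14, 3.14, 3.14, 3.14].

INTERFACE

Orientations are given as a unit quaternion [w, x, y, z].
In Python, from plant import r, ticket, capture, camera_info gives the robot as it stands (r), with the cameras as plain functions and the job (ticket).
- The arm moves only by the tool move_tool, called after ">>>" in YAML: its name, and indented under it one key for each argument. Schema: {"type":"object","properties":{"ticks":{"type":"array","items":{"type":"object","properties":{"x":{"type":"number"},"y":{"type":"number"},"z":{"type":"number"},"ax":{"type":"number"},"ay":{"type":"number"},"az":{"type":"number"}},"additionalProperties":false},"minItems":1,"maxItems":5},"jaw":{"type":"number"},"clamp_n":{"type":"number"},"only":{"type":"string"},"quiet":{"type":"boolean"},"lines":{"type":"string"}},"required":["ticks"],"additionalProperties":false}. ticks is a list of rows, 1 to 5 of them, each an object with the fields x, y, z (the shift in shares of the most that a row can go, 1 being 62.5 mm), ax, ay, az (a rotation vector in shares of 2 pi rad (1.0 is 2 pi rad)); a field left out counts as zero; each row shifts and turns the commanded pose from where the row before left it, along the tool's axes as they then stand; what a row does not reach is not made up. A row lasts 1/8 s, in which the tool goes at most 0.0625 m and 0.188 rad, less where a joint would pass 70% of its speed; a pose out of reach is approached as far as the arm can. jaw is the opening from 0.0 (shut) to 1.0 (fully open), set as the call begins (left out keeps the last). The fingers move at their own pace and stop on an object; clamp_n is the grip in N (left out, the last holds). Time passes only in rows, so rows that do not move let the fingers close. The tool returns the time, the measured TCP pose, the force, the opening and the grip force at its end. only (a regular expression) keeps the lines of the reply that match it, lines (a string "A,B") keeps lines A to B, and quiet returns only ok. A shift or turn number past 1, either way, is cut back to 1. Input that does not fit is refused with a message, and nothing moves.
- r.read_state(): the state, without advancing time (a new reading comes with each control period).
- capture(name): name is "scene" or "top" or "wrist"; returns the picture (384x512x3 uint8, blue, green, red); there is no depth.
- camera_info(name): a dict with "mtx" (3x3 intrinsics, pixels), "eye" and "rotation" of the camera in the world; the wrist camera has in their place "mount" (4x4, takes a point from camera to tool coordinates, whose origin is the TCP and whose axes are the flange's). Camera axes: x right, y up, looking along -z (the intrinsics and any distortion apply to the point x, -y, -z); pixel columns grow to the right and rows downward; lengths in m; the calibration is good to about 2 mm. A picture is of the moment at which its call begins: read the wrist's pose just before it. camera_info takes no time and is no camera call.
- ticket.hand_in(): hands the job in; it is judged then, once.
The state is a dict: "clock": time; "joints": joint angles; "joint_velocities": joint speeds; "effort": joint torques, N m; "ee_pos": TCP position; "orientation": TCP orientation; "force": force on the tool from outside, world axes, zero at the start; "moment": the same for the moment, N m; "opening": opening from 0.0 (shut) to 1.0 (fully open); "finger_force": force on a finger pad.
Only numpy, scipy, OpenCV 4.12 (cv2) and the standard library are available. Lean on these libraries where they do the work, as an engineer would, in place of code of your own. Each camera call takes 0.05 s, during which the arm holds its last target. There are 200 camera calls.

TASK

Shut the clear tub's hinged cover, then lift the sprung turnbutton at its front, turn it over the cover and let it down fully home into the notch of the keeper, so that it holds the cover shut. The keeper's notch may sit a little to either side of the middle. Leave the other things on the shelf where they are.

Things in the scene. Friction and masses are not known exactly. Their poses are not given: they have to be found in the camera images.
- tub: Transparent plastic tub, 150 mm deep (x) by 200 mm wide (y), rim 85 mm above the shelf, screwed to the shelf. Origin: centre of its underside, at shelf height. Its -x side is the front (turned to the robot within about 20 degrees) and carries the turnbutton on a bracket; the cover's hinge is on its +x side. z up.
- cover (a joint): Angle of the tub's cover: 0 = shut flat on the rim, grows as the front edge rises (starts at 0.6 to 1.25). Clear plate with grey edges, 154 mm from hinge to front edge, 208 mm wide, 8 mm thick; when shut its top face is 93 mm above the shelf. Stiff hinge: stays where it is left; 2 to 4 N at the front edge moves it.
- cover_hinge (a point): Middle of the cover's hinge line, at tub frame (77, 0, 85) mm; the hinge axis is the tub's y axis, and the cover's underside runs through it.
- cover_edge (a point): Middle of the cover's front edge, on its top face, 154 mm from the hinge line.
- keeper_track (a point): Point on the cover's top face, midway across, 28 mm behind the front edge. Here sits the keeper: dark steel bar 69 mm wide (tub y), 16 mm deep, 8 mm tall, with a 21 mm wide notch in its middle that takes the 14 mm wide turnbutton. The keeper is firmly set up to 11 mm to either side of this point; its place is not reported: look or feel for it.
- button_turn (a joint): Angle of the turnbutton about its upright pivot, anticlockwise from above: 0 = bar points over the cover along the tub's +x; pi/2 = along tub +y, clear of the cover; pi = straight outward. Travel -0.5 to 3.2, starts at 1.9 to 3.0. Light friction (0.05 N m): stays when let go. It meets the notch somewhere between -0.22 and 0.22; from -0.25 to 0.25 it is either in the notch or on top of the keeper.
- button_lift (a joint): Height (m) the turnbutton is lifted on its sprung stem, 0 (rest) to 0.026 (stop); a spring pulls it down, 6 N at 0 to 10 N at the top. At 0 the bar's underside is 8 mm lower than the shut cover's top face, so it cannot swing onto the cover unless lifted. Reads about 0.008 down in the notch (bar on the cover's top face), 0.016 on top of the keeper.
- button_hub (a point): Top of the turnbutton's grip, on the pivot axis; at tub frame (-99, 0, 131) mm at rest, 22 mm in front of the shut cover. Black plastic bar 86 mm long (tip 72 mm ahead of the pivot), 14 mm wide, 16 mm tall, with an upright grip fin on it, 12 mm thick, 30 mm tall, from 14 mm behind the pivot to 34 mm ahead. Take the fin across its thickness, over the pivot. x axis: along the bar to the tip.
- button_tip (a point): Tip of the turnbutton's bar, 72 mm from the pivot, at its underside, which is 46 mm below the top of the grip.
- tin: Red steel tin with a lever-press lid, 108 mm wide, 126 mm tall; bystander. Origin: centre of its underside or near it.
- scraper: Scraper with a stainless blade and wooden handle, 182 mm long, lying flat beside the tub; bystander. Origin: centre of its underside or near it.
- roller: Green plastic roller cage with a bent wire handle, about 190 mm long; bystander. Origin: centre of its underside or near it.
- pot: Small terracotta pot, 84 mm wide, 72 mm tall, beside the tub; bystander. Origin: centre of its underside or near it.
- block: Cork sanding block 70 x 45 x 28 mm in front of the tub; bystander. Origin: centre of its underside or near it.
- jar: Glass jar with lid, 72 mm wide, 95 mm tall, to the left; bystander. Origin: centre of its underside or near it.
- brush: Flat paint brush; bystander. Origin: centre of its underside or near it.

How it is judged:
On the way, in this order (a step that is already met when the one before it is completed fails the run):
1. the cover is shut while the turnbutton is still off it (value of joint cover below 0.04 rad and value of joint button_turn above 0.5 rad), for 0.2 s.
2. the turnbutton is down in the keeper's notch, on the shut cover (value of joint cover below 0.04 rad and value of joint button_turn between -0.27 and 0.27 rad and value of joint button_lift between 0.005 and 0.0115 m), for 0.2 s.
At the end, for the whole second after the job is handed in: The cover is shut (under 0.04 rad), the turnbutton points over the cover (within 0.27 rad of straight) and is down in the keeper's notch (lift between 5 and 11.5 mm: on the cover's top face, not on the keeper), at rest and let go (all of step 2 and velocity of joint button_turn between -0.1 and 0.1 rad/s); the robot touches nothing.
It fails at once if another thing on the shelf (tin, scraper, roller, pot, block, jar or brush) is moved more than 30 mm (distance of any of tin, scraper, roller, pot, block, jar, brush from where it was at the start of the episode above 0.03 m).
It also fails if it takes over 64 s, if anything falls off the work surface, if the arm or the gripper's body presses on something with over 40 N, if the wrist force passes 120 N, or if a joint passes its speed limit or range.

## Working session

There is one attempt and no reset: what is moved stays moved. The work goes in short steps, Python scripts to look and compute and a tool call to move; the robot and the scene stay as the last step left them, time stands still between calls to the robot, and variables do not carry over. Pictures are saved under pics/ and viewed, at most 10 in all, crops included, and the job is handed in when it is done.

```bash
ls; mkdir -p pics; python3 - <<'E'
from plant import r, ticket, capture, camera_info
import cv2,numpy as np
s=r.read_state();print(s['clock'],s['ee_pos'],s['orientation'],s['force'])
for n in('scene','top'):
    cv2.imwrite(f'pics/{n}0.png',capture(n))
    c=camera_info(n);print(n,c)
print(camera_info('wrist'))
E
```

```text
pics
plant.py
0.0 [ 0.19969834 -0.51196102  0.24409782] [-1.13596861e-03  9.82766026e-01  1.84850317e-01 -9.30269837e-05] [-0.92830986 -0.20620785  0.31188534]
scene {'mtx': array([[437.62129973,   0.        , 252.55290203],
       [  0.        , 437.62129973, 194.15297318],
       [  0.        ,   0.        ,   1.        ]]), 'eye': array([1.53734609, 0.62217387, 1.28209236]), 'rotation': array([0.46449281, 0.19299545, 0.33692306, 0.79591585])}
top {'mtx': array([[439.85445571,   0.        , 258.17369134],
       [  0.        , 439.85445571, 192.17789947],
       [  0.        ,   0.        ,   1.        ]]), 'eye': array([0.32005532, 0.01767731, 1.58661542]), 'rotation': array([-0.69569102, -0.05039774,  0.04277191,  0.71529339])}
{'mtx': array([[292.60024174,   0.        , 253.36544642],
       [  0.        , 292.60024174, 189.3764954 ],
       [  0.        ,   0.        ,   1.        ]]), 'mount': array([[ 6.03826765e-04,  9.65865447e-01,  2.59043574e-01,
         6.46750576e-02],
       [ 9.99999482e-01, -7.95579546e-04,  6.35400212e-04,
         4.98648679e-04],
       [ 8.19800879e-04,  2.59043056e-01, -9.65865427e-01,
        -1.28232631e-01],
       [ 0.00000000e+00,  0.00000000e+00,  0.00000000e+00,
         1.00000000e+00]])}
```

View pics/scene0.png

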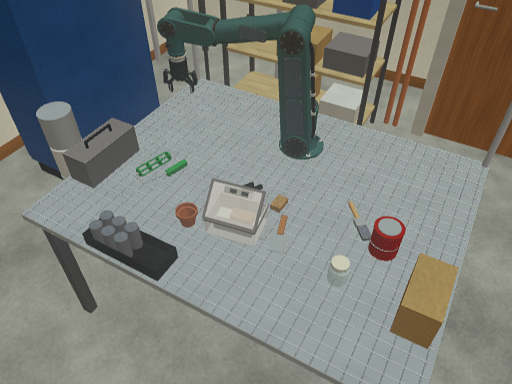

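View pics/top0.png

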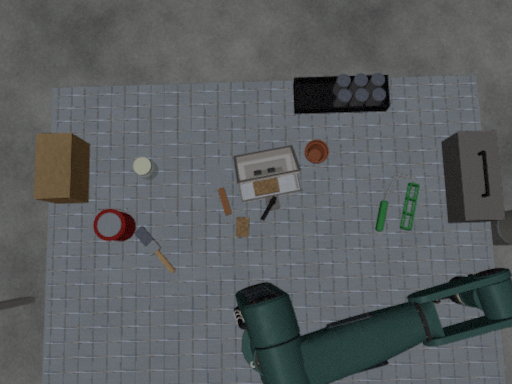

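The scene view shows the tub at about (237,210) with its cover open, and the black turnbutton at about (253,187). The top view shows the tub at about (268,173), the button at about (269,208), the cork block at (242,228), the brush at (225,201) and the pot at (316,152). Next I'll enlarge both.

```bash
cat > h.py <<'E'
from plant import r, ticket, capture, camera_info
import cv2,numpy as np
from scipy.spatial.transform import Rotation as R
def q(v): return R.from_quat(np.roll(v,-1))
def cam(n):
    c=camera_info(n)
    if 'eye' in c: return c['mtx'],np.array(c['eye']),q(c['rotation']).as_matrix()
    s=r.read_state();T=np.eye(4);T[:3,:3]=q(s['orientation']).as_matrix();T[:3,3]=s['ee_pos']
    M=T@c['mount'];return c['mtx'],M[:3,3],M[:3,:3]
def ray(C,u,v):
    K,e,A=C;d=A@np.array([(u-K[0,2])/K[0,0],-(v-K[1,2])/K[1,1],-1]);return e,d/np.linalg.norm(d)
def onz(C,u,v,z): e,d=ray(C,u,v);return e+d*(z-e[2])/d[2]
def tri(C1,p1,C2,p2):
    a,d=ray(C1,*p1);b,f=ray(C2,*p2);t=np.linalg.lstsq(np.c_[d,-f],b-a,rcond=None)[0]
    P,Q=a+t[0]*d,b+t[1]*f;return (P+Q)/2,np.linalg.norm(P-Q)
def proj(C,P):
    K,e,A=C;c=A.T@(np.array(P)-e);return np.array([K[0,2]-K[0,0]*c[0]/c[2],K[1,2]+K[1,1]*c[1]/c[2]])
E
python3 - <<'E'
from h import *
a=cv2.imread('pics/scene0.png')[165:250,190:300];b=cv2.imread('pics/top0.png')[140:240,215:335]
a=cv2.resize(a,None,fx=5,fy=5,interpolation=2);b=cv2.resize(b,None,fx=5,fy=5,interpolation=2)
cv2.imwrite('pics/sc.png',a);cv2.imwrite('pics/tc.png',b)
C=cam('top')
for n,p,z in(('button',(269,208),.1),('tub',(268,173),0.085),('block',(242,228),.028),('jar',(143,168),.09),('pot',(316,152),.07)):print(n,onz(C,*p,z))
print(proj(C,[0,0,0]))
E
```

```text
button [ 0.46225966 -0.00418029  0.1       ]
tub [ 0.58542096 -0.00461249  0.085     ]
block [0.40082497 0.09237666 0.028     ]
jar [0.61478027 0.4283275  0.09      ]
pot [ 0.65800969 -0.17568965  0.07      ]
[271.46987712 343.06010071]
```

View pics/sc.png

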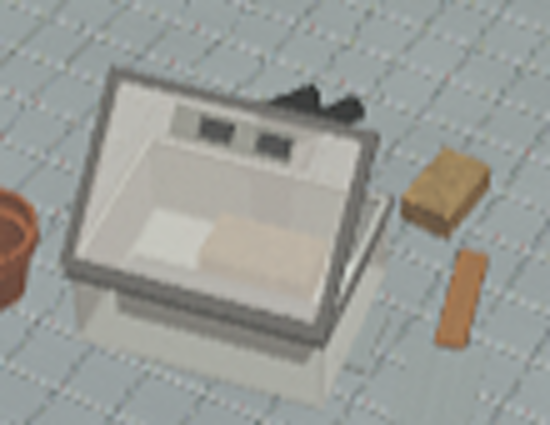

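View pics/tc.png

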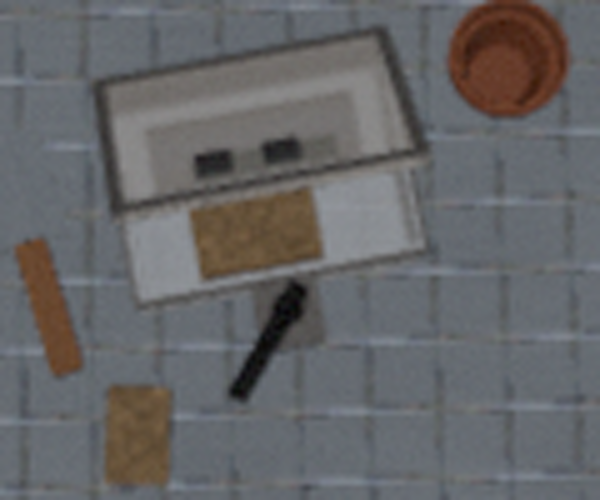

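The scene crop shows the cover hinged at the bottom edge (70,268)-(325,340). The keeper's two dark halves are at (217,130) and (273,147). In the top crop the tub's front rim corners are (140,305) and (425,250), and the hinge corners are (100,85) and (382,30). The cover's front edge runs (115,212)-(425,155), the keeper halves are at (212,163) and (282,150), and the button runs from its rear at (298,287) to its tip at (237,395).

```bash
python3 - <<'E'
from h import *
C=cam('top');f=lambda p:(215+p[0]/5-.4,140+p[1]/5-.4)
g=lambda p:(190+p[0]/5-.4,165+p[1]/5-.4)
S=cam('scene')
fl,fr=[onz(C,*f(p),.085) for p in((140,305),(425,250))]
hl,hr=[onz(C,*f(p),.089) for p in((100,85),(382,30))]
print(fl,fr,np.linalg.norm(fl-fr));print(hl,hr,np.linalg.norm(hl-hr))
for a,b in((fl,fr),(hl,hr)):
    d=a-b;print('yaw',np.arctan2(-d[0],d[1]))
# near-hinge bottom edge in scene
for p in((70,268),(325,340)):print('hinge scene',onz(S,*g(p),.089))
print('edgeL(tub +y)',tri(C,f((115,212)),S,g((375,132))));print('edgeR',tri(C,f((425,155)),S,g((112,70))))
print('kL',tri(C,f((212,163)),S,g((273,147))));print('kR',tri(C,f((282,150)),S,g((217,130))))
t,b=[onz(C,*f(p),.1) for p in((237,395),(298,287))];print(t,b,np.linalg.norm(t-b),np.arctan2(*(t-b)[1::-1]))
E
```

```text
[0.49177015 0.08550357 0.085     ] [ 0.52429316 -0.11159584  0.085     ] 0.19976467084907398
[0.64588538 0.10969147 0.089     ] [ 0.67908858 -0.08744168  0.089     ] 0.19990980582943618
yaw 0.16353456256425966
yaw 0.16686417176898327
hinge scene [ 0.677147   -0.08274137  0.089     ]
hinge scene [0.64571762 0.11606938 0.089     ]
edgeL(tub +y) (array([0.53886354, 0.09603287, 0.19666156]), np.float64(0.0020344555138626856))
edgeR (array([ 0.57162362, -0.10544794,  0.19287946]), np.float64(0.001627869379069082))
kL (array([0.57245922, 0.03220667, 0.17973509]), np.float64(0.0004423962277784532))
kR (array([ 0.57887521, -0.01245459,  0.18129578]), np.float64(0.0017865501380442083))
[0.42694851 0.02056725 0.1       ] [ 0.4993261  -0.02299938  0.1       ] 0.0844782052136063 2.5997513488324464
```

Everything agrees with the given sizes:

| Quantity | Measured value |
|---|---|
| Tub yaw | 0.165 rad |
| Tub centre | (0.584, -0.001) |
| Hub | (0.487, -0.017) |
| Bar yaw | 2.60, so button_turn is about 2.43 |
| Cover angle | about 0.77 |
| Notch offset | about +10 mm in tub y |

Next I move above the cover with the fingers shut.

The rows are not in the units I measure in: shifts go in shares of 62.5 mm and turns go in shares of 2 pi rad. I convert before sending: 0.0533 m is 0.8528, -0.0288 m is -0.4608.

>>> move_tool:
  ticks:
    - {"x": 0.8528, "y": -0.4608, "z": -0.0416}
    - {"x": 0.8528, "y": -0.4608, "z": -0.0416}
    - {"x": 0.8528, "y": -0.4608, "z": -0.0416}
    - {"x": 0.8528, "y": -0.4608, "z": -0.0416}
    - {"x": 0.8528, "y": -0.4608, "z": -0.0416}
  jaw: 0
  clamp_n: 40

```text
clock: 0.72
ee_pos: [0.3966, -0.2797, 0.2579]
orientation: [-0.0, 0.983, 0.185, -0.0]
force: [1.1, -0.0, -0.6]
opening: -0.001
finger_force: 0.0
```

>>> move_tool:
  ticks:
    - {"x": 0.8528, "y": -0.4608, "z": -0.0416}
    - {"x": 0.8528, "y": -0.4608, "z": -0.0416}
    - {"x": 0.8528, "y": -0.4608, "z": -0.0416}
    - {"x": 0.8528, "y": -0.4608, "z": -0.0416}
    - {"x": 0.8528, "y": -0.4608, "z": -0.0416}

```text
clock: 1.35
ee_pos: [0.5926, -0.0488, 0.2708]
orientation: [0.0, 0.983, 0.185, -0.0]
force: [0.7, -0.6, 0.1]
opening: -0.003
finger_force: 0.0
```

Converted, 0.025 m is 0.4, 0.02 m is 0.32.

>>> move_tool:
  ticks:
    - {"z": 0.4}
    - {"z": 0.4}
    - {"z": 0.4}
    - {"z": 0.32}
    - {"z": 0.32}

```text
clock: 1.98
ee_pos: [0.5917, -0.0504, 0.1557]
orientation: [-0.0, 0.983, 0.185, -0.0]
force: [-0.6, 0.2, 3.4]
opening: 0.004
finger_force: 1.0
```

>>> move_tool:
  ticks:
    - {"z": 0.24}
    - {"z": 0.192}
    - {"z": 0.16}
    - {"z": 0.08}
    - {"z": 0.048}

```text
clock: 2.6
ee_pos: [0.5917, -0.0505, 0.1111]
orientation: [0.0, 0.983, 0.185, -0.0]
force: [-1.3, -0.4, 2.2]
opening: -0.002
finger_force: 0.9
```

Converted, 0.002 m is 0.032.

>>> move_tool:
  ticks:
    - {"z": 0.032}
    - {"z": 0.032}
    - {}

```text
clock: 2.98
ee_pos: [0.592, -0.0505, 0.1072]
orientation: [0.0, 0.983, 0.185, 0.0]
force: [-0.4, -0.6, -0.8]
opening: -0.004
finger_force: 0.0
```

>>> move_tool:
  ticks:
    - {"z": 0.016}
    - {"z": 0.016}
    - {}

```text
clock: 3.35
ee_pos: [0.5921, -0.0505, 0.1071]
orientation: [0.0, 0.983, 0.185, 0.001]
force: [-3.6, 0.4, 8.1]
opening: -0.002
finger_force: 3.4
```

Converted, 0.002 m is 0.032, 0.001 m is 0.016.

>>> move_tool:
  ticks:
    - {"z": 0.032}
    - {"z": 0.016}
    - {}

```text
clock: 3.72
ee_pos: [0.5921, -0.0505, 0.1069]
orientation: [0.001, 0.983, 0.185, 0.001]
force: [-7.7, 0.0, 17.5]
opening: -0.003
finger_force: 8.4
```

>>> move_tool:
  ticks:
    - {"z": -0.32}
    - {"z": -0.64}
    - {"z": -0.8}
    - {"z": -0.64}
    - {}

```text
clock: 4.35
ee_pos: [0.5938, -0.0507, 0.2575]
orientation: [0.002, 0.983, 0.185, 0.005]
force: [1.0, -0.1, -0.4]
opening: 0.002
finger_force: 0.0
```

The cover is shut: the force rose to 17 N with the tip stopped at z 0.093. Now I move above the hub, turn in line with the bar and open the fingers part way.

Converted, -0.0437 m is -0.6992, -0.0353 m is -0.5648, -0.1857 rad / 6.2832 = -0.0296.

>>> move_tool:
  ticks:
    - {"x": -0.6992, "y": -0.5648}
    - {"x": -0.6992, "y": -0.5648}
    - {"az": -0.0296}
    - {"az": -0.0296}
    - {"az": -0.0296}
  jaw: 0.45

```text
clock: 4.97
ee_pos: [0.4841, -0.0162, 0.2507]
orientation: [-0.001, 0.893, 0.451, -0.001]
force: [0.2, 0.1, -0.6]
opening: 0.452
finger_force: 0.0
```

>>> move_tool:
  ticks:
    - {"az": -0.0296}
    - {"az": -0.0296}
    - {"az": -0.0296}
    - {"az": -0.0296}
    - {"az": -0.0296}

```text
clock: 5.6
ee_pos: [0.4843, -0.0163, 0.2506]
orientation: [-0.001, 0.596, 0.803, -0.0]
force: [-0.7, -0.7, 0.6]
opening: 0.453
finger_force: 0.0
```

>>> move_tool:
  ticks:
    - {"az": -0.0296}
    - {"az": -0.0296}
    - {"az": -0.0296}
    - {"az": -0.0296}
    - {}

```text
clock: 6.22
ee_pos: [0.4843, -0.0164, 0.2508]
orientation: [-0.001, 0.268, 0.963, -0.0]
force: [-0.4, 0.3, 0.9]
opening: 0.45
finger_force: 0.0
```

```bash
python3 - <<'E'
from h import *
import json
s=r.read_state();C=cam('wrist');im=capture('wrist');cv2.imwrite('pics/w1.png',im)
np.savez('w1.npz',K=C[0],e=C[1],A=C[2]);print(q(s['orientation']).as_matrix().round(3))
print(proj(C,[.487,-.017,.131]))
E
```

```text
[[-0.856  0.517 -0.002]
 [ 0.517  0.856  0.   ]
 [ 0.002 -0.001 -1.   ]]
[255.24148028 191.49692743]
```

View pics/w1.png

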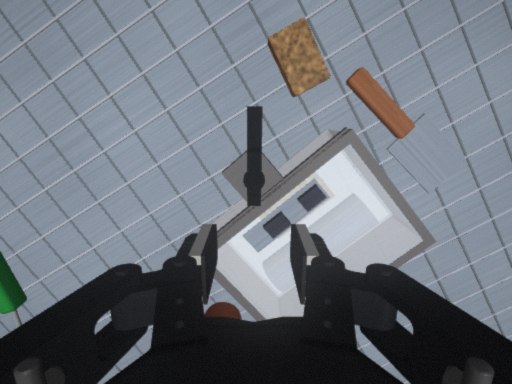

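The wrist view shows the bar upright in the picture, from its tip at (254,107) to its rear at (254,206), so it is in line with the tool. The keeper halves on the shut cover are at (311,194) and (277,225), with the notch near (294,210). The cover's left front corner is at about (350,130).

```bash
python3 - <<'E'
from h import *
im=cv2.imread('pics/w1.png');d=np.load('w1.npz');C=(d['K'],d['e'],d['A'])
g=cv2.cvtColor(im,cv2.COLOR_BGR2GRAY)
for th in(60,85):
    m=(g<th).astype(np.uint8);m[230:]=0 if th<0 else m[230:]
    n,l,st,ce=cv2.connectedComponentsWithStats(m)
    for i in range(1,n):
        if 60<st[i,4]<6000:
            c=np.argwhere(l==i)[:,::-1].astype(np.float32);print(th,st[i],ce[i].round(1),[np.round(v,1).tolist() for v in cv2.minAreaRect(c)])
t=lambda p:(lambda v:(v[0]*.987+v[1]*.164,-v[0]*.164+v[1]*.987))(p-np.array([.584,-.001,0]))
for n,p,z in(('tip',(254,107),.101),('rear fin',(254,206),.131),('rear bar',(254,206),.101),('hub?',(254,180),.101),('hub.131',(254,180),.131),('cornerFL',(350,130),.093),('kL',(311,194),.1),('kR',(277,225),.1)):
    w=onz(C,*p,z);print(n,w.round(4),np.round(t(w),4))
E
```

```text
60 [ 244  107   21   99 1412] [253.9 157.3] [[254.0, 156.0], [98.0, 20.0], 90.0]
60 [  0 252  26  58 657] [ 10.5 284.1] [[7.7, 280.4], [57.2, 15.6], 61.2]
85 [268  39  28  58 195] [280.2  67.5] [[280.5, 67.7], [62.6, 3.8], 65.2]
85 [346  69  54  69 255] [370.4 106.7] [[371.1, 107.4], [79.4, 17.2], 58.9]
85 [283 128  63  51  94] [314.4 152.5] [[313.9, 152.9], [1.2, 79.6], 50.9]
85 [298 184  27  27 380] [310.9 197.3] [[310.9, 197.4], [16.4, 23.4], 51.3]
tip [0.4249 0.0193 0.101 ] [-0.1538  0.0461]
rear fin [ 0.4979 -0.0249  0.131 ] [-0.0889 -0.0094]
rear bar [ 0.5064 -0.0299  0.101 ] [-0.0813 -0.0158]
hub? [ 0.4836 -0.0161  0.101 ] [-0.1016  0.0015]
hub.131 [ 0.4775 -0.0126  0.131 ] [-0.107  0.006]
cornerFL [0.4906 0.0873 0.093 ] [-0.0777  0.1025]
kL [0.5252 0.0248 0.1   ] [-0.0538  0.0351]
kR [ 0.5363 -0.0205  0.1   ] [-0.0503 -0.0114]
```

Hub measured at (0.4865,-0.0175), agreeing three ways. The notch is about +11 mm, so the target turn is about 0.21. Now down to the fin and grip.

Converted, 0.035 m is 0.56, -0.0025 m is -0.04.

>>> move_tool:
  ticks:
    - {"x": -0.04, "y": 0.0032, "z": 0.48}
    - {"z": 0.56}
    - {"z": 0.56}
    - {"z": 0.32}
    - {"z": 0.192}
  jaw: 0.45

```text
clock: 6.9
ee_pos: [0.4861, -0.0175, 0.1185]
orientation: [-0.001, 0.268, 0.963, -0.0]
force: [0.8, -0.4, 1.0]
opening: 0.451
finger_force: 0.0
```

>>> move_tool:
  ticks:
    - {}
    - {}
    - {}
    - {}
  jaw: 0
  clamp_n: 60

```text
clock: 7.4
ee_pos: [0.4872, -0.0177, 0.1209]
orientation: [0.0, 0.268, 0.964, -0.0]
force: [-1.4, -0.1, -0.5]
opening: 0.126
finger_force: 60.8
```

Converted, -0.008 m is -0.128, -0.006 m is -0.096.

>>> move_tool:
  ticks:
    - {"z": -0.128}
    - {"z": -0.128}
    - {"z": -0.096}
    - {}

```text
clock: 7.9
ee_pos: [0.487, -0.0177, 0.1423]
orientation: [0.0, 0.267, 0.964, -0.0]
force: [3.6, -1.5, -9.8]
opening: 0.128
finger_force: 59.6
```

Converted, 0.15 rad / 6.2832 = 0.0239.

>>> move_tool:
  ticks:
    - {"az": 0.0239}
    - {"az": 0.0239}
    - {"az": 0.0239}
    - {"az": 0.0239}
    - {"az": 0.0239}

```text
clock: 8.52
ee_pos: [0.4864, -0.0182, 0.1416]
orientation: [-0.0, 0.604, 0.797, -0.001]
force: [1.8, -2.4, -10.2]
opening: 0.13
finger_force: 59.6
```

>>> move_tool:
  ticks:
    - {"az": 0.0239}
    - {"az": 0.0239}
    - {"az": 0.0239}
    - {"az": 0.0239}
    - {"az": 0.0239}

```text
clock: 9.15
ee_pos: [0.4856, -0.0182, 0.1412]
orientation: [-0.0, 0.854, 0.521, -0.002]
force: [0.2, -2.4, -9.9]
opening: 0.127
finger_force: 59.6
```

Converted, 0.15 rad / 6.2832 = 0.0239.

>>> move_tool:
  ticks:
    - {"az": 0.0239}
    - {"az": 0.0239}
    - {"az": 0.0239}
    - {"az": 0.0239}
    - {"az": 0.0191}

```text
clock: 9.78
ee_pos: [0.4851, -0.0176, 0.1409]
orientation: [-0.0, 0.982, 0.187, -0.003]
force: [-0.8, -2.8, -10.7]
opening: 0.126
finger_force: 59.6
```

>>> move_tool:
  ticks:
    - {}
    - {}

```text
clock: 10.02
ee_pos: [0.4852, -0.0176, 0.1412]
orientation: [-0.0, 0.982, 0.19, -0.002]
force: [-4.6, -2.5, -9.9]
opening: 0.13
finger_force: 59.6
```

```bash
python3 - <<'E'
from h import *
s=r.read_state();print(q(s['orientation']).as_matrix().round(3),s['moment'])
im=capture('top');cv2.imwrite('pics/t2.png',im)
E
```

```text
[[ 0.928  0.373 -0.005]
 [ 0.373 -0.928 -0.   ]
 [-0.005 -0.002 -1.   ]] [-0.41121053  0.59933699 -0.04546415]
```

Converted, 0.003 m is 0.048.

>>> move_tool:
  ticks:
    - {"z": 0.048}
    - {"z": 0.048}
    - {}

```text
clock: 10.45
ee_pos: [0.4852, -0.0176, 0.1354]
orientation: [-0.0, 0.982, 0.189, -0.002]
force: [-4.9, -2.8, -8.9]
opening: 0.126
finger_force: 59.7
```

>>> move_tool:
  ticks:
    - {"z": 0.048}
    - {}

```text
clock: 10.7
ee_pos: [0.4852, -0.0176, 0.1325]
orientation: [-0.0, 0.982, 0.189, -0.002]
force: [-5.7, -1.8, -8.6]
opening: 0.126
finger_force: 59.8
```

>>> move_tool:
  ticks:
    - {"z": 0.032}
    - {}

```text
clock: 10.95
ee_pos: [0.4852, -0.0176, 0.1307]
orientation: [-0.0, 0.982, 0.189, -0.002]
force: [-5.9, -2.0, -7.7]
opening: 0.128
finger_force: 59.8
```

No contact at keeper-top height, so the bar is going into the notch. I carry on until the spring load comes off the hand.

Converted, 0.0015 m is 0.024.

>>> move_tool:
  ticks:
    - {"z": 0.024}
    - {}

```text
clock: 11.2
ee_pos: [0.4852, -0.0176, 0.1294]
orientation: [-0.0, 0.982, 0.189, -0.002]
force: [-5.8, -1.2, -8.6]
opening: 0.126
finger_force: 59.9
```

>>> move_tool:
  ticks:
    - {"z": 0.024}
    - {}

```text
clock: 11.45
ee_pos: [0.4851, -0.0177, 0.129]
orientation: [-0.0, 0.982, 0.189, -0.002]
force: [-9.8, -1.4, -3.5]
opening: 0.129
finger_force: 60.7
```

```bash
python3 - <<'E'
from h import *
im=capture('scene')[165:250,190:300];cv2.imwrite('pics/s3.png',cv2.resize(im,None,fx=5,fy=5,interpolation=2))
E
```

```text
(no output)
```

View pics/s3.png

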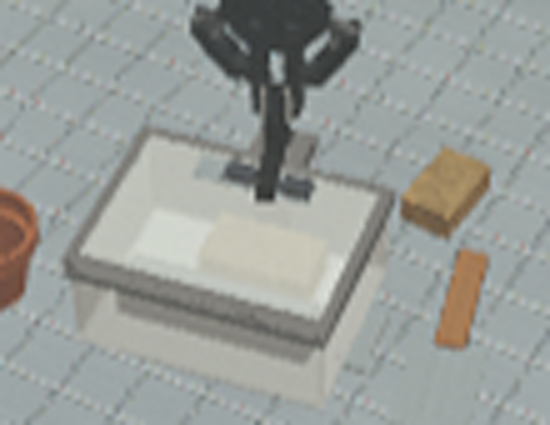

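The picture shows the bar at (268,150) with its tip at (265,193), lying between the keeper halves at (240,173) and (297,187) on the shut cover. The load moved onto the cover at 8.1 mm above rest, so I release.

>>> move_tool:
  ticks:
    - {}
    - {}
    - {}
  jaw: 0.4

```text
clock: 11.88
ee_pos: [0.4883, -0.0175, 0.13]
orientation: [0.0, 0.982, 0.189, 0.002]
force: [-0.2, 0.2, 0.5]
opening: 0.402
finger_force: 0.0
```

>>> move_tool:
  ticks:
    - {"z": -0.32}
    - {"z": -0.64}
    - {"z": -0.8}
    - {"z": -0.32}
    - {}

```text
clock: 12.5
ee_pos: [0.4883, -0.0176, 0.2612]
orientation: [0.001, 0.982, 0.189, 0.003]
force: [-0.9, -0.4, -0.8]
opening: 0.407
finger_force: 0.0
```

```bash
python3 - <<'E'
from h import *
d=np.vstack([cv2.resize(i,None,fx=4,fy=4,interpolation=2)[:300,:440] for i in(capture('scene')[165:250,190:300],)])
w=cv2.resize(capture('wrist')[60:300,100:420],None,fx=1.0,fy=1.0);w=cv2.copyMakeBorder(w,0,60,0,0,0)
cv2.imwrite('pics/f.png',np.hstack([d,w]))
E
```

```text
(no output)
```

View pics/f.png

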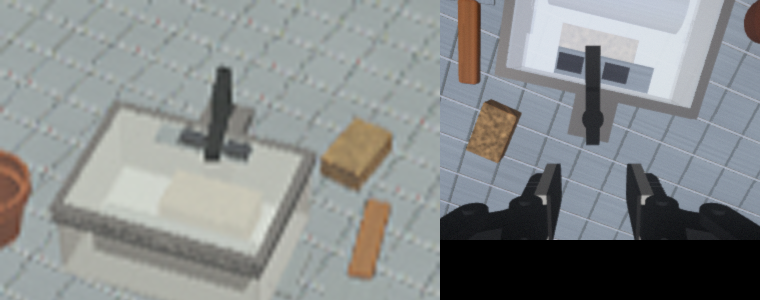

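Both views show the cover shut, the bar let go and lying between the two keeper halves, at (592,70) in the wrist view, and the gripper clear. I hand in.

```bash
python3 -c "
from plant import r, ticket, capture, camera_info
print(ticket.hand_in())"
```

```text
the job is handed in; nothing more can be done
None
```

The job is handed in at about 12.5 s: the last pictures show the cover shut, the turnbutton let go in the keeper's notch (about 8 mm lift by arm height) and the gripper clear; the hand-in call returned no verdict.

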